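Tidy the sewing table: spools, bobbins and the pattern weight

ROBOT

A 6-joint arm with a two-finger parallel gripper is mounted at the origin on the work surface. World frame = base frame: x ahead of the robot, y to its left, z up, the work surface at z = 0. Lengths are in m, angles in rad, forces in N, time in s.
With the tool pointing down it reaches from about 0.25 to 0.775 m from the base axis. Payload 4 kg.
Tool frame: the origin (TCP) lies midway between the tips of the shut fingers; the grasp point (between the pads) lies 19 mm behind it (robot.grasp_offset is the distance from the TCP to the grasp point, in m); z points along the fingers, y is the direction in which the jaws open and shut (so a half turn about z gives the same grasp; the last joint's range is limited). The gripper opens to 94 mm and grips with 3 to 60 N. Pads are 16 mm wide; open, the fingers measure 119 mm over their backs; the gripper's body (75 mm by 177 mm) begins 78 mm behind the grasp point.
Start: joints at [-0.103, 0.087, 1.371, -0, 1.684, -0.103], TCP at [0.55, -0, 0.168] pointing down, gripper open.
Joint ranges: [-3.1, 3.1], [-0.76, 2.03], [0.27, 2.55], [-1.08, 4.22], [0.17, 2.65], [-2.57, 2.57]. Speed limits (rad/s): [2.79, 2.79, 3.14, 3.14, 3.14, 3.14].

INTERFACE

Orientations are given as [roll, pitch, yaw] about the fixed x, y, z axes, in that order (R = Rz(yaw) Ry(pitch) Rx(roll)).
In Python, from bench import status, viewer, order, robot gives the robot as it stands. The module is installed in compiled form; this text tells all that it offers.
- The arm moves only by the tool move_arm, never from a script. Its argument "targets" is a list of rows, each a list of 3 entries, a list of its own where there are three numbers: the shift along the tool's x, y, z in mm, then the turn, a rotation vector about the tool's x, y, z in degrees, then the opening, from -1 (shut) to 1 (fully open). A call has 1 to 20 rows; each row is the pose to reach, as a shift and turn from the pose commanded when the call began, along the tool's axes at that moment; what a row does not reach only later rows make up. A row lasts 1/8 s, in which the tool goes at most 62.5 mm and 10.7 degrees, less where a joint would pass 70% of its speed; a pose out of reach is approached as far as the arm can. A call with a gripper value outside its range is refused whole. The fingers move at their own pace and stop on an object; the grip force is fixed at half the most. Time passes only in rows, so rows that repeat a pose let the fingers close. It gives the time, the measured TCP pose, the force and the opening at its end, in the units of the state.
- status.get_obs(): the state, without advancing time (a new reading comes with each control period).
- viewer.snapshot(name): name is "scene" or "side" or "wrist"; returns the picture (480x640x3 uint8, red, green, blue); there is no depth.
- viewer.camera_model(name): a dict with "K" (3x3 intrinsics, pixels), "D" ([k1, k2, p1, p2, k3] as OpenCV has them; the pictures are not rectified), "xyz" and "attitude" of the camera in the world; the wrist camera has in their place "T_tool_cam" (4x4, takes a point from camera to tool coordinates, whose origin is the TCP and whose axes are the flange's). Camera axes: x right, y up, looking along -z (the intrinsics and any distortion apply to the point x, -y, -z); pixel columns grow to the right and rows downward; lengths in m; the calibration is good to about 2 mm. A picture is of the moment at which its call begins: read the wrist's pose just before it. camera_model takes no time and is no camera call.
- order.close_job(): hands the job in, once; it reports no verdict.
The state is a dict: "time": time; "joint_positions": joint angles; "qvel": joint speeds; "joint_torque": joint torques, N m; "tool_pos": TCP position; "ee_rot": TCP orientation; "wrist_force": force on the tool from outside, world axes, zero at the start; "wrist_torque": the same for the moment, N m; "width": finger opening in m.
Only numpy, scipy, OpenCV 4.12 (cv2) and the standard library are available. Lean on these libraries where they do the work, as an engineer would, in place of code of your own. Each camera call takes 0.05 s, during which the arm holds its last target. There are 200 camera calls.

TASK

Class is over, so put the loose sewing things away: stand the two thread spools upright in the wooden tray, one in each bay, lay both bobbins flat in the round white dish, side by side and not one on the other, and stand the steel pattern weight upright in the middle of the cork pad so that no part of it hangs over the edge. Leave the pincushion and the tape measure where they are.

Things in the scene. Friction and masses are not known exactly. Their poses are not given: they have to be found in the camera images.
- spool_a_center (a point): The first thread spool standing upright on the table: a straight cylinder wound with off-white thread, white plastic rims, 33 mm in diameter and 50 mm tall. This point is its centre, 25 mm above its underside; its z axis runs along the spool, upward at the start.
- spool_b_center (a point): The second thread spool standing upright on the table: a straight cylinder wound with off-white thread, white plastic rims, 33 mm in diameter and 50 mm tall. This point is its centre, 25 mm above its underside; its z axis runs along the spool, upward at the start. Like the first, and interchangeable with it.
- bobbin_a_center (a point): The first sewing-machine bobbin lying flat on the table: a small steel-rimmed disc wound with off-white thread, 24 mm in diameter and 11 mm thick. This point is its centre, 5.5 mm above its underside; its z axis is the disc's axis, upward at the start.
- bobbin_b_center (a point): The second sewing-machine bobbin lying flat on the table: a small steel-rimmed disc wound with off-white thread, 24 mm in diameter and 11 mm thick. This point is its centre, 5.5 mm above its underside; its z axis is the disc's axis, upward at the start. Like the first, and interchangeable with it.
- weight_center (a point): The pattern weight: a bright steel disc 56 mm in diameter and 18 mm thick with a dark upright cylindrical knob on its middle, 22 mm in diameter, from 18 to 46 mm above the underside; about 0.4 kg. It can be lifted by the knob. This point is on its axis, 23 mm above its underside; z upward.
- spool_tray: The spool tray: a shallow pale wooden tray fixed to the table, 90 mm (its x) by 160 mm (its y) and 20 mm high over all, walls and floor 4 mm thick, open above. One divider, as high as the rim, crosses its middle and makes two bays side by side along its y axis, each 82 mm (x) by 74 mm (y) inside, centred at x = 0, y = +39 mm and y = -39 mm. Origin: centre of its underside. It may be turned by up to 0.3 rad.
- dish: The bobbin dish: a low round white ceramic dish fixed to the table, 132 mm across the rim and 16 mm high, inside about 120 mm across, flat inner floor 4 mm above the table. Origin: centre of its underside.
- pad: The cork pad for the pattern weight: a round cork disc fixed to the table, 100 mm in diameter and 6 mm thick. Origin: centre of its underside, so that its top is 6 mm above the origin.
- pincushion_center (a point): The pincushion, a bystander standing loose among the things to be sorted: a round grey cushion on a wooden foot, 54 mm in diameter, 35 mm tall and 49 mm to the pin heads. This point is on its axis, 17.5 mm above its underside. To be left where it is.
- tape_measure_center (a point): The tape measure, a bystander lying loose on the far side of the table: a round white case 52 mm in diameter and 16 mm high. This point is its centre, 8 mm above its underside. To be left where it is.
There are look-alikes about, which are no part of the job. There is more than one size of the pad; the job needs the smallest. Leave any blue or yellow look-alike of the part that bears spool_b_center alone.

How it is judged:
By the outcome, as a careful person would: the job done as asked, in the order asked, and still so for the second after the job is handed in, with the robot touching nothing.
It also fails if it takes over 106 s, if anything falls off the work surface, if the arm or the gripper's body presses on something with over 40 N, if the wrist force passes 120 N, or if a joint passes its speed limit or range.

## Working session

There is one attempt and no reset: what is moved stays moved. The work goes in short steps, Python scripts to look and compute and a tool call to move; the robot and the scene stay as the last step left them, time stands still between calls to the robot, and variables do not carry over. Pictures are saved under pics/ and viewed, about 12 in all and at most 16, crops included, and the job is handed in when it is done.

Besides the shell and the picture viewer there is one more tool, called after "Call:" as name(argument=value, ...), one argument or row to a line, values as JSON. move_arm: Moves the arm, as the interface text tells. Its arguments: {"type":"object","properties":{"targets":{"type":"array"}},"required":["targets"]}

```bash
mkdir -p pics; cat > h.py <<'E'
import numpy as np, cv2
from scipy.spatial.transform import Rotation as R
from bench import status, viewer, order, robot
def snap(name,fn=None):
    o=status.get_obs(); im=viewer.snapshot(name)[:,:,::-1].copy()
    if fn: cv2.imwrite('pics/'+fn+'.png',im)
    return o,im
def rot(a):
    a=np.array(a,float)
    return a if a.shape==(3,3) else (R.from_euler('xyz',a).as_matrix() if a.size==3 else R.from_quat(a).as_matrix())
def cam(name,o):
    m=viewer.camera_model(name)
    if name=='wrist':
        T=np.array(m['T_tool_cam']); Rt=rot(o['ee_rot'])
        return m,Rt@T[:3,:3],Rt@T[:3,3]+np.array(o['tool_pos'])
    return m,rot(m['attitude']),np.array(m['xyz'])
def p2w(name,o,px,z):
    m,Rc,c=cam(name,o)
    u=cv2.undistortPoints(np.array(px,float).reshape(-1,1,2),np.array(m['K']),np.array(m['D'])).reshape(-1,2)
    d=np.c_[u[:,0],-u[:,1],-np.ones(len(u))]@Rc.T
    return c+d*((z-c[2])/d[:,2])[:,None]
def w2p(name,o,P):
    m,Rc,c=cam(name,o); q=(np.atleast_2d(P)-c)@Rc; q=q*[1,-1,-1]
    return cv2.projectPoints(q.reshape(-1,1,3),np.zeros(3),np.zeros(3),np.array(m['K']),np.array(m['D']))[0].reshape(-1,2)
E
python3 - <<'E'
from h import *
for n in('scene','side','wrist'):
    o,im=snap(n,n+'0'); m=viewer.camera_model(n); print(n,{k:np.round(v,3).tolist() for k,v in m.items()})
print(o, robot.grasp_offset)
E
```

```text
scene {'K': [[450.618, 0.0, 318.497], [0.0, 450.618, 234.177], [0.0, 0.0, 1.0]], 'D': [-0.108, 0.0, 0.0, 0.0, 0.0], 'xyz': [1.081, 0.037, 0.64], 'attitude': [0.761, 0.017, 1.588]}
side {'K': [[610.648, 0.0, 309.285], [0.0, 610.648, 238.639], [0.0, 0.0, 1.0]], 'D': [-0.02, 0.0, 0.0, 0.0, 0.0], 'xyz': [0.166, -0.732, 0.868], 'attitude': [0.799, -0.005, -0.465]}
wrist {'K': [[407.991, 0.0, 323.35], [0.0, 407.991, 241.268], [0.0, 0.0, 1.0]], 'D': [-0.087, 0.0, 0.0, 0.0, 0.0], 'T_tool_cam': [[0.0, 0.971, 0.239, 0.068], [1.0, -0.001, 0.001, -0.0], [0.001, 0.239, -0.971, -0.219], [0.0, 0.0, 0.0, 1.0]]}
{'time': 0.1, 'joint_positions': array([-1.03108829e-01,  8.78395161e-02,  1.37205788e+00,  5.38780330e-06,
        1.68362304e+00, -1.03094940e-01]), 'qvel': array([ 4.73714394e-04, -2.23337707e-03, -3.67947754e-03,  1.71247814e-04,
        8.01834644e-05,  5.38691865e-04]), 'joint_torque': array([ 2.25695316e-03, -3.41256917e+01, -3.03301656e+01,  7.19034858e-02,
        3.05556308e-02, -9.49158243e-05]), 'tool_pos': array([5.49437720e-01, 5.07990065e-05, 1.66466986e-01]), 'ee_rot': array([-3.13967566e+00, -2.03718407e-04,  1.57078284e+00]), 'wrist_force': array([ 0.27126916,  0.29878294, -0.17976018]), 'wrist_torque': array([-0.04492241,  0.03109289,  0.0288262 ]), 'width': 0.09381544476362196} 0.0188
```

View pics/scene0.png

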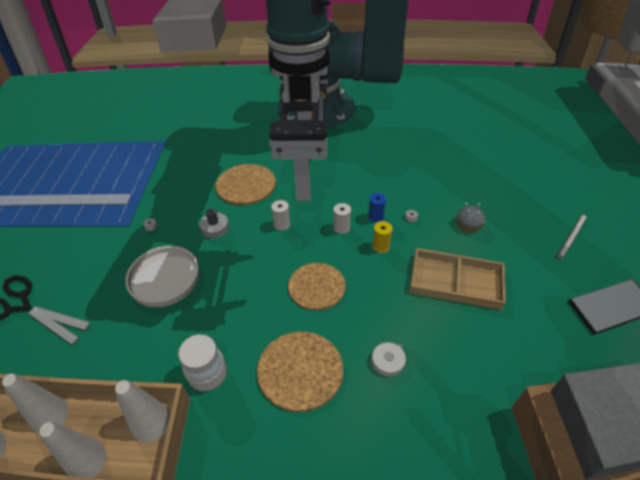

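View pics/side0.png

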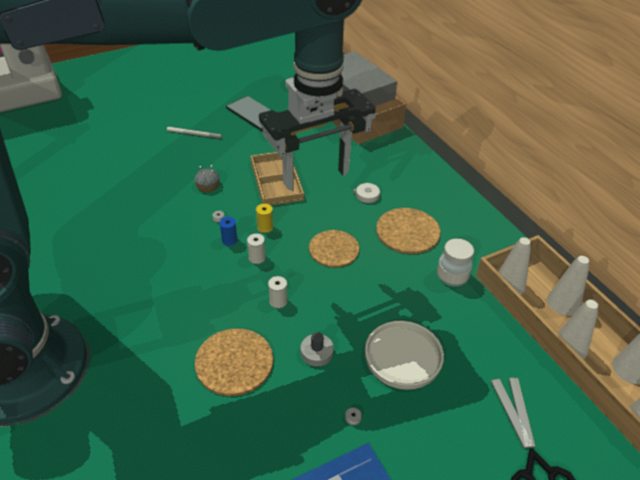

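```bash
python3 - <<'E'
from h import *
o=status.get_obs()
ims={n:cv2.imread(f'pics/{n}0.png') for n in('scene','side')}
for n,boxes in (('scene',[(205,155,290,210),(275,255,360,315),(245,325,355,415)]),('side',[(185,320,285,400),(300,222,367,272),(367,200,448,258)])):
    hsv=cv2.cvtColor(ims[n],cv2.COLOR_BGR2HSV)
    for x0,y0,x1,y1 in boxes:
        h=hsv[y0:y1,x0:x1]; m=((h[...,0]<28)&(h[...,1]>70)).astype(np.uint8)
        m=cv2.morphologyEx(m,cv2.MORPH_CLOSE,np.ones((5,5)))
        c=max(cv2.findContours(m,cv2.RETR_EXTERNAL,cv2.CHAIN_APPROX_NONE)[0],key=cv2.contourArea).reshape(-1,2)+[x0,y0]
        w=p2w(n,o,c,0.005); (cx,cy),r=cv2.minEnclosingCircle(w[:,:2].astype(np.float32)); print(n,'pad',c.mean(0).round(),np.round([cx,cy,2*r],3), 'area dia',round(2*np.sqrt(cv2.contourArea(w[:,:2].astype(np.float32))/np.pi),3))
def show(n,d):
    for k,(px,z) in d.items(): print(n,k,p2w(n,o,[px],z)[0,:2].round(3))
show('scene',dict(spA=((281,216),.025),spB=((342,219),.025),blue=((377,208),.025),yel=((383,237),.025),bobA=((151,225),.006),bobB=((411,216),.006),wt=((213,224),.012),dish=((163,276),.01),pinc=((471,217),.02),tape=((388,359),.012),t1=((415,250),.02),t2=((506,260),.02),t3=((503,305),.02),t4=((410,292),.02)))
show('side',dict(spB=((257,249),.025),spA=((278,292),.025),bobA=((353,416),.006),bobB=((219,216),.006),wt=((317,352),.012),dish=((404,353),.01)))
# crop for candidates
c=ims['scene'][160:320,200:520]; cv2.imwrite('pics/crop0.png',cv2.resize(c,None,fx=2.5,fy=2.5,interpolation=cv2.INTER_CUBIC))
E
```

```text
scene pad [245. 184.] [ 0.322 -0.149  0.137] area dia 0.131
scene pad [316. 286.] [0.6   0.013 0.102] area dia 0.099
scene pad [300. 371.] [ 0.761 -0.009  0.133] area dia 0.13
side pad [234. 362.] [ 0.322 -0.148  0.134] area dia 0.131
side pad [334. 248.] [0.599 0.014 0.103] area dia 0.099
side pad [408. 230.] [ 0.762 -0.007  0.137] area dia 0.131
scene spA [ 0.446 -0.058]
scene spB [0.455 0.061]
scene blue [0.424 0.131]
scene yel [0.503 0.137]
scene bobA [ 0.452 -0.325]
scene bobB [0.427 0.201]
scene wt [ 0.456 -0.195]
scene dish [ 0.586 -0.264]
scene pinc [0.444 0.317]
scene tape [0.747 0.127]
scene t1 [0.531 0.194]
scene t2 [0.556 0.358]
scene t3 [0.654 0.327]
scene t4 [0.626 0.173]
side spB [0.454 0.059]
side spA [ 0.445 -0.059]
side bobA [ 0.451 -0.328]
side bobB [0.428 0.203]
side wt [ 0.453 -0.199]
side dish [ 0.585 -0.265]
```

View pics/crop0.png

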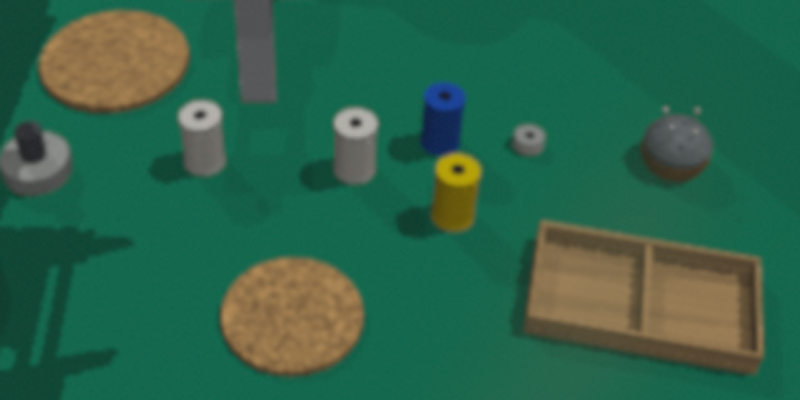

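View pics/wrist0.png

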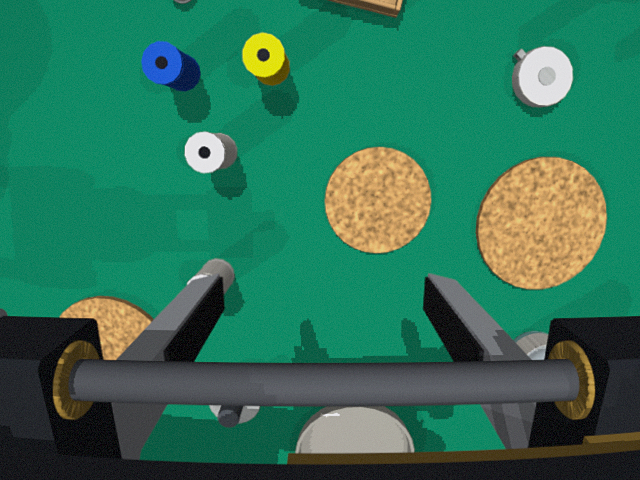

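```bash
python3 - <<'E'
from h import *
o=status.get_obs()
print('spB',p2w('wrist',o,[(204.5,152.5)],.05),'pad',p2w('wrist',o,[(378,200)],.006),'tape',p2w('wrist',o,[(546,76)],.016), 'blue',p2w('wrist',o,[(161.5,62.5)],.05))
im=cv2.imread('pics/side0.png'); 
print(p2w('side',o,[(250,155),(283,151),(304,198),(274,204)],.02)[:,:2].round(3))
E
```

```text
spB [[0.45199794 0.05968489 0.05      ]] pad [[0.59986997 0.0144311  0.006     ]] tape [[0.74520746 0.12748627 0.016     ]] blue [[0.42104248 0.13045665 0.05      ]]
[[0.562 0.354]
 [0.637 0.334]
 [0.607 0.161]
 [0.541 0.172]]
```

Call:
move_arm(
  targets=[
    [[30, -48, 0], [0, 0, 0], 1],
    [[60, -95, 0], [0, 0, 0], 1],
    [[60, -95, 0], [0, 0, 0], 1],
  ],
)

```text
time: 0.52
tool_pos: [0.4525, 0.0614, 0.1673]
ee_rot: [-3.141, -0.0, 1.574]
wrist_force: [-0.3, -0.3, 0.4]
width: 0.0943
```

Call:
move_arm(
  targets=[
    [[-1, 0, 50], [0, 0, 0], 1],
    [[-1, 0, 100], [0, 0, 0], 1],
    [[-1, 0, 140], [0, 0, 0], 1],
    [[-1, 0, 152], [0, 0, 0], 1],
    [[-1, 0, 152], [0, 0, 0], 1],
    [[-1, 0, 152], [0, 0, 0], -0.3],
    [[-1, 0, 152], [0, 0, 0], -0.6],
    [[-1, 0, 152], [0, 0, 0], -0.6],
    [[-1, 0, 152], [0, 0, 0], -0.6],
    [[-1, 0, 152], [0, 0, 0], -0.6],
    [[-1, 0, 152], [0, 0, 0], -0.6],
  ],
)

```text
time: 1.9
tool_pos: [0.455, 0.059, 0.0155]
ee_rot: [-3.142, -0.0, 1.571]
wrist_force: [-0.1, -0.8, -0.2]
width: 0.0374
```

Call:
move_arm(
  targets=[
    [[0, 0, 0], [0, 0, 0], -1],
    [[0, 0, 0], [0, 0, 0], -1],
    [[0, 0, 0], [0, 0, 0], -1],
    [[0, 0, 0], [0, 0, 0], -1],
    [[0, 0, -40], [0, 0, 0], -1],
    [[0, 0, -90], [0, 0, 0], -1],
    [[0, 0, -90], [0, 0, 0], -1],
  ],
)

```text
time: 2.78
tool_pos: [0.4585, 0.059, 0.1104]
ee_rot: [3.131, -0.0, 1.571]
wrist_force: [1.2, -0.9, -0.4]
width: 0.0009
```

```bash
python3 - <<'E'
from h import *
o,im=snap('scene','s1'); o,im2=snap('wrist')
cv2.imwrite('pics/a1.png',np.hstack([cv2.resize(im[140:320,180:420],None,fx=1.667,fy=1.667),cv2.resize(im2,(400,300))])); print(o['tool_pos'],o['width'])
E
```

```text
[0.4566551  0.05901542 0.1077002 ] 0.00036374337654240026
```

View pics/a1.png

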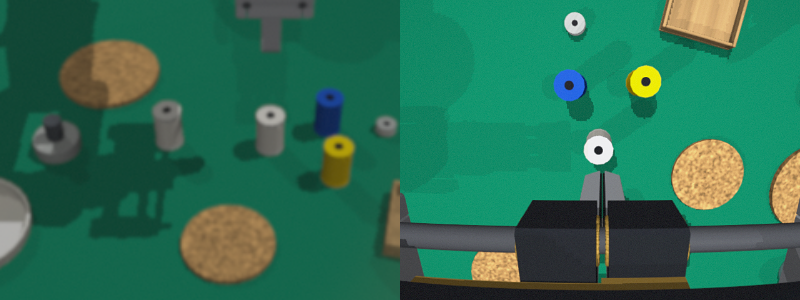

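```bash
python3 - <<'E'
from h import *
o=status.get_obs(); print(o['time'],o['tool_pos'],o['ee_rot'])
print(p2w('wrist',o,[(317,240)],.05), p2w('wrist',o,[(316,215)],.002))
s=((180+270/1.667,140+116/1.667)); print(s,p2w('scene',o,[s],.05), p2w('scene',o,[(180+270/1.667,140+152/1.667)],.0))
print(w2p('wrist',o,[o['tool_pos']]))
E
```

```text
2.875 [0.45521107 0.0589623  0.10572266] [3.14058513e+00 8.53432665e-05 1.57076610e+00]
[[0.45037743 0.06017239 0.05      ]] [[0.44889028 0.06915506 0.002     ]]
(341.9676064787043, 209.58608278344332) [[0.45484889 0.06055724 0.05      ]] [[0.4637872  0.06139168 0.        ]]
[[324.14499452 265.53034627]]
```

Call:
move_arm(
  targets=[
    [[0, -2, 0], [0, 0, 0], 1],
    [[0, -2, 0], [0, 0, 0], 1],
    [[0, -2, 0], [0, 0, 0], 1],
    [[0, -2, 0], [0, 0, 0], 1],
    [[0, -2, 0], [0, 0, 0], 1],
    [[0, -2, 0], [0, 0, 0], 1],
    [[0, -2, 0], [0, 0, 0], 1],
    [[0, -2, 0], [0, 0, 0], 1],
    [[0, -2, 45], [0, 0, 0], 0.5],
    [[0, -2, 90], [0, 0, 0], 0],
    [[0, -2, 95], [0, 0, 0], -0.2],
    [[0, -2, 95], [0, 0, 0], -0.5],
  ],
)

```text
time: 4.38
tool_pos: [0.4537, 0.059, 0.0114]
ee_rot: [3.141, -0.0, 1.571]
wrist_force: [-0.6, -0.8, 0.9]
width: 0.0442
```

Call:
move_arm(
  targets=[
    [[0, 0, 0], [0, 0, 0], -1],
    [[0, 0, 0], [0, 0, 0], -1],
    [[0, 0, 0], [0, 0, 0], -1],
    [[0, 0, 0], [0, 0, 0], -1],
    [[0, 0, 0], [0, 0, 0], -1],
    [[0, 0, 0], [0, 0, 0], -1],
  ],
)

```text
time: 5.12
tool_pos: [0.4562, 0.0588, 0.0165]
ee_rot: [3.134, 0.0, 1.571]
wrist_force: [-5.0, -2.5, 19.2]
width: 0.0003
```

```bash
python3 - <<'E'
from h import *
o,im=snap('scene'); o,im2=snap('side'); o,im3=snap('wrist')
cv2.imwrite('pics/a2.png',np.vstack([np.hstack([cv2.resize(im[140:290,240:440],(400,300)),cv2.resize(im2[180:330,180:380],(400,300))]),np.hstack([cv2.resize(im3,(400,300)),cv2.resize(im,(400,300))])])); print(o['tool_pos'],o['width'],o['wrist_force'])
E
```

```text
[0.45635438 0.05884862 0.01655515] 0.0006422942731649958 [-5.43246219 -0.83190115 20.54190025]
```

View pics/a2.png

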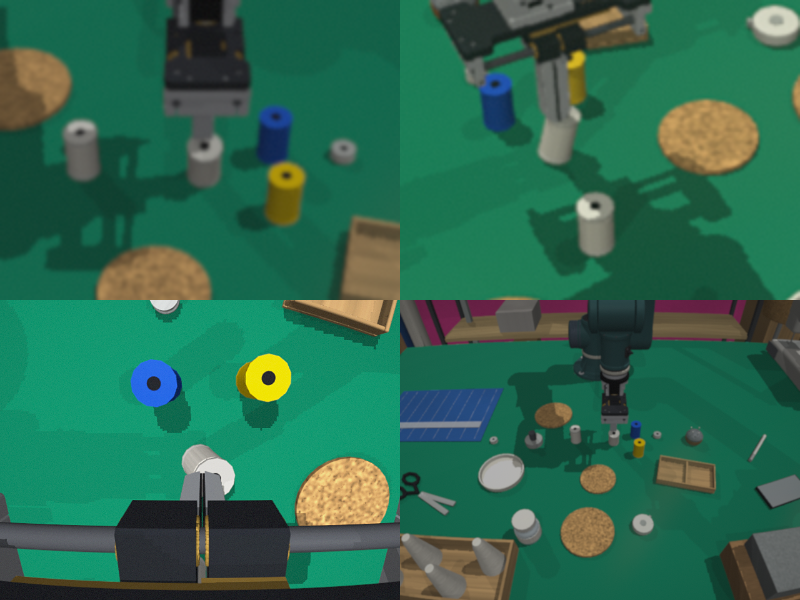

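```bash
python3 - <<'E'
from h import *
o=status.get_obs()
P=[[.4552,.059,.1057],[.4564,.0588,.0165],[.4564,.0588,.0465],[.55,0,.1665],[.55-.047,0,.1665],[.55+.047,0,.1665]]
print('scene',w2p('scene',o,P).round(0).tolist()); print('side',w2p('side',o,P).round(0).tolist())
E
```

```text
scene [[342.0, 187.0], [341.0, 223.0], [341.0, 211.0], [306.0, 197.0], [307.0, 178.0], [305.0, 218.0]]
side [[255.0, 218.0], [258.0, 252.0], [257.0, 241.0], [316.0, 197.0], [292.0, 205.0], [339.0, 190.0]]
```

Call:
move_arm(
  targets=[
    [[0, 0, -5], [0, 0, 0], -1],
    [[0, 0, -10], [0, 0, 0], -1],
    [[0, 0, -20], [0, 0, 0], -1],
    [[0, 0, -60], [0, 0, 0], -1],
    [[0, 0, -95], [0, 0, 0], -1],
    [[0, 0, -95], [0, 0, 0], -1],
    [[0, 0, -95], [0, 0, 0], -1],
  ],
)

```text
time: 6.15
tool_pos: [0.4524, 0.059, 0.1045]
ee_rot: [-3.14, 0.0, 1.571]
wrist_force: [0.6, 0.1, -1.1]
width: 0.0006
```

```bash
python3 - <<'E'
from h import *
o,im=snap('scene','s3'); o,im2=snap('side','d3'); o,im3=snap('wrist','w3')
cv2.imwrite('pics/a3.png',np.vstack([np.hstack([cv2.resize(im[130:280,240:440],(400,300)),cv2.resize(im2[150:300,160:360],(400,300))]),np.hstack([im3[180:480,120:520],cv2.resize(im2,(400,300))])])); print(o['tool_pos'],o['width'],o['wrist_force'],o['joint_positions'])
p=o['tool_pos']
for dz in(0,.02,.03,.04,.05): 
  P=[p+[0,0,dz]]; print(dz,[w2p(n,o,P).round(0).tolist() for n in('scene','side','wrist')])
E
```

```text
[0.45176789 0.05897941 0.10361062] 0.0008268837381251488 [-0.3768807  -1.03343209  0.47210283] [ 5.26538620e-03 -1.00494530e-01  1.68409560e+00 -3.42516928e-07
  1.56146869e+00  5.30198386e-03]
0 [[[342.0, 187.0]], [[253.0, 220.0]], [[324.0, 266.0]]]
0.02 [[[342.0, 179.0]], [[253.0, 212.0]], [[324.0, 277.0]]]
0.03 [[[342.0, 174.0]], [[252.0, 208.0]], [[324.0, 284.0]]]
0.04 [[[342.0, 170.0]], [[252.0, 203.0]], [[324.0, 291.0]]]
0.05 [[[342.0, 165.0]], [[252.0, 199.0]], [[324.0, 299.0]]]
```

View pics/a3.png

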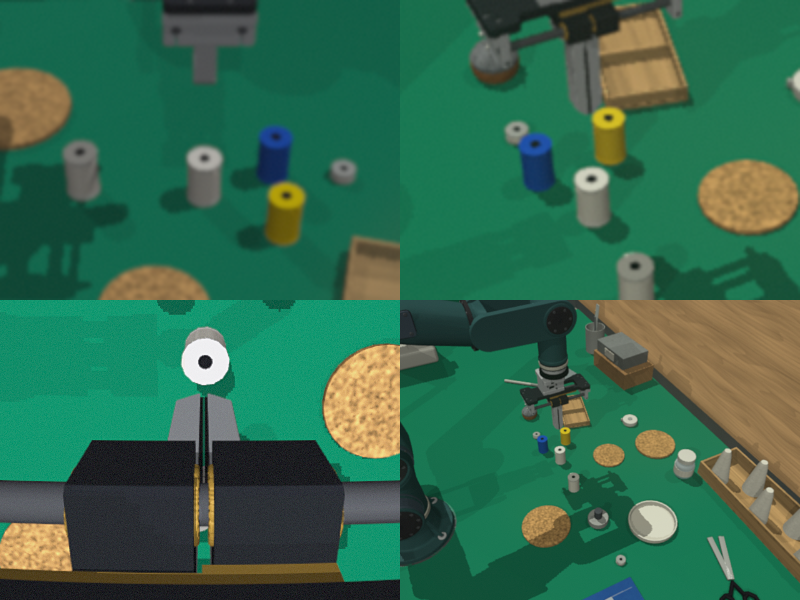

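```bash
python3 - <<'E'
from h import *
o=status.get_obs()
print(o['tool_pos'],p2w('wrist',o,[(325,242)],.05), p2w('scene',o,[(240+102,130+79)],.05),p2w('side',o,[(160+96,150+90)],.05))
E
```

```text
[0.45180382 0.0589934  0.1036669 ] [[0.45226066 0.05929148 0.05      ]] [[0.45321899 0.06065039 0.05      ]] [[0.45377171 0.05911096 0.05      ]]
```

Call:
move_arm(
  targets=[
    [[0, 0, 0], [0, 0, 0], 0.6],
    [[0, 0, 0], [0, 0, 0], 0.6],
    [[0, 0, 0], [0, 0, 0], 0.6],
    [[0, 0, 0], [0, 0, 0], 0.6],
    [[0, 0, 0], [0, 0, 0], 0.6],
    [[0, 0, 0], [0, 0, 0], 0.6],
    [[0, 0, 0], [0, 0, 0], 0.6],
    [[0, 0, 0], [0, 0, 0], 0.6],
  ],
)

```text
time: 7.3
tool_pos: [0.453, 0.059, 0.1055]
ee_rot: [3.142, -0.0, 1.571]
wrist_force: [-0.7, -0.0, 0.8]
width: 0.0742
```

Call:
move_arm(
  targets=[
    [[0, 0, 50], [0, 0, 0], 0.6],
    [[0, 0, 95], [0, 0, 0], 0.6],
    [[0, 0, 115], [0, 0, 0], 0.4],
    [[0, 0, 127], [0, 0, 0], 0],
    [[0, 0, 127], [0, 0, 0], -0.5],
    [[0, 0, 127], [0, 0, 0], -1],
    [[0, 0, 127], [0, 0, 0], -1],
    [[0, 0, 127], [0, 0, 0], -1],
    [[0, 0, 127], [0, 0, 0], -1],
    [[0, 0, 127], [0, 0, 0], -1],
  ],
)

```text
time: 8.55
tool_pos: [0.4542, 0.059, -0.0202]
ee_rot: [3.139, -0.0, 1.571]
wrist_force: [0.6, -0.3, 6.2]
width: 0.0327
```

Call:
move_arm(
  targets=[
    [[0, 0, -15], [0, 0, 0], -1],
    [[0, 0, -50], [0, 0, 0], -1],
    [[0, 0, -95], [0, 0, 0], -1],
    [[40, 35, -110], [0, 0, 0], -1],
    [[85, 75, -110], [0, 0, 0], -1],
    [[110, 100, -110], [0, 0, 0], -1],
    [[110, 100, -110], [0, 0, 0], -1],
    [[110, 100, -110], [0, 0, 0], -1],
  ],
)

```text
time: 9.55
tool_pos: [0.5523, 0.1685, 0.0883]
ee_rot: [-3.14, 0.001, 1.571]
wrist_force: [-0.4, 0.3, 0.0]
width: 0.0324
```

```bash
python3 - <<'E'
from h import *
o,im=snap('wrist','w4'); print(o['tool_pos'],o['ee_rot'],o['width'],o['wrist_force'])
_,im2=snap('side'); cv2.imwrite('pics/a4.png',np.hstack([cv2.resize(im,(400,300)),cv2.resize(im2[100:250,180:380],(400,300))]))
E
```

```text
[0.55225637 0.16850298 0.08830106] [-3.14032080e+00  7.14637933e-04  1.57078065e+00] 0.03240647756500111 [-0.44062165  0.30732408  0.04294944]
```

View pics/a4.png

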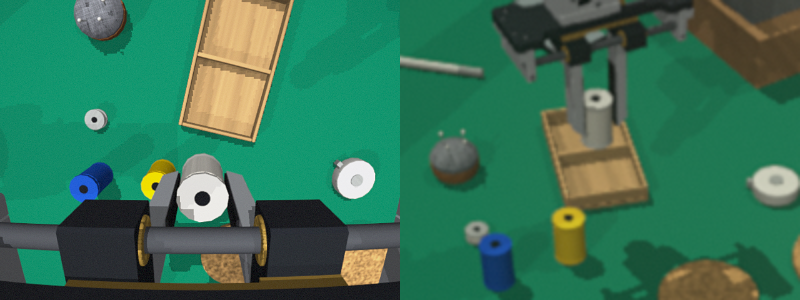

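```bash
python3 - <<'E'
from h import *
o=status.get_obs()
w=p2w('wrist',o,[(288,200),(402,227),(316,85),(433,113)],.02)[:,:2]; print(w.round(3))
print(np.linalg.norm(w[0]-w[1]),np.linalg.norm(w[0]-w[2]))
for d in(w[2]-w[0],w[3]-w[1]): print('yaw',np.arctan2(-d[0],d[1]))
c=(w[2]+w[3])/2; d=w[2]+w[3]-w[0]-w[1]; d/=np.linalg.norm(d); print('c',c,'near',c-.039*d,'far',c+.039*d, w.mean(0))
print('bobB',p2w('wrist',o,[(152,190)],.011))
E
```

```text
[[0.527 0.195]
 [0.609 0.176]
 [0.547 0.273]
 [0.627 0.256]]
0.0842118310298731 0.08052433377090373
yaw -0.2533722527943158
yaw -0.22421818859528694
c [0.58679367 0.26445827] near [0.57757309 0.22656393] far [0.59601424 0.30235261] [0.57720307 0.22504324]
bobB [[0.42504722 0.20207056 0.011     ]]
```

Call:
move_arm(
  targets=[
    [[55, 20, 0], [0, 0, 0], -1],
    [[110, 38, 0], [0, 0, 0], -1],
    [[133, 44, 0], [0, 0, 0], -1],
    [[133, 44, 40], [0, 0, 0], -1],
    [[133, 44, 80], [0, 0, 0], -1],
    [[133, 44, 97], [0, 0, 0], -1],
    [[133, 44, 105], [0, 0, 0], -1],
    [[133, 44, 105], [0, 0, 0], -1],
    [[133, 44, 105], [0, 0, 0], -1],
  ],
)

```text
time: 10.78
tool_pos: [0.5984, 0.3023, -0.0146]
ee_rot: [3.138, -0.001, 1.57]
wrist_force: [0.1, -0.1, -0.1]
width: 0.0328
```

Call:
move_arm(
  targets=[
    [[0, 0, 0], [0, 0, 0], -0.1],
    [[0, 0, 0], [0, 0, 0], -0.1],
    [[0, 0, 0], [0, 0, 0], -0.1],
    [[0, 0, -40], [0, 0, 0], -0.1],
    [[0, 0, -95], [0, 0, 0], 0],
    [[0, 0, -95], [0, 0, 0], 0.2],
    [[0, 0, -95], [0, 0, 0], 0.4],
  ],
)

```text
time: 11.65
tool_pos: [0.5969, 0.3019, 0.0783]
ee_rot: [3.142, 0.0, 1.571]
wrist_force: [-0.1, 0.6, -0.1]
width: 0.0631
```

```bash
python3 - <<'E'
from h import *
o,im=snap('scene','s5'); print(o['tool_pos'],o['width'],o['wrist_force'])
_,im2=snap('wrist','w5'); cv2.imwrite('pics/a5.png',np.hstack([cv2.resize(im[150:330,180:520],(680,360)),]))
E
```

```text
[0.59687375 0.30194404 0.07831304] 0.06306735010788822 [-0.11760787  0.56713509 -0.06780043]
```

View pics/a5.png

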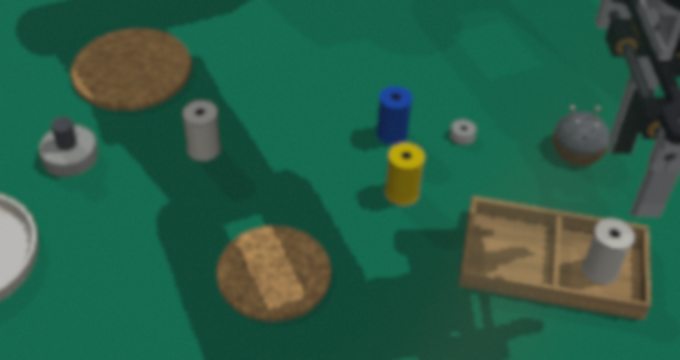

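Call:
move_arm(
  targets=[
    [[-55, -23, -5], [0, 0, 0], 0.5],
    [[-110, -46, -5], [0, 0, 0], 0.6],
    [[-165, -69, -5], [0, 0, 0], 0.6],
    [[-220, -92, -5], [0, 0, 0], 0.6],
    [[-275, -115, -5], [0, 0, 0], 0.6],
    [[-330, -138, -5], [0, 0, 0], 0.6],
    [[-360, -151, -5], [0, 0, 0], 0.6],
    [[-360, -151, -5], [0, 0, 0], 0.6],
    [[-360, -151, -5], [0, 0, 0], 0.6],
  ],
)

```text
time: 12.88
tool_pos: [0.4457, -0.0572, 0.0825]
ee_rot: [-3.14, -0.001, 1.571]
wrist_force: [-0.1, 0.4, -0.3]
width: 0.0752
```

```bash
python3 - <<'E'
from h import *
o,im=snap('wrist','w6'); print(o['tool_pos'],o['width'])
print(p2w('scene',o,[(280.5,206)],.05))
# white-ish top circle near expected location
u=w2p('wrist',o,[[.446,-.058,.05]])[0]; print(u)
x0,y0=int(u[0])-60,int(u[1])-60; c=im[max(y0,0):y0+120,x0:x0+120]
h=cv2.cvtColor(c,cv2.COLOR_BGR2HSV); m=((h[...,1]<40)&(h[...,2]>190)).astype(np.uint8)
n,l,s,ce=cv2.connectedComponentsWithStats(m); k=1+np.argmax(s[1:,4]); px=ce[k]+[x0,max(y0,0)]; print(s[k],px,p2w('wrist',o,[px],.05))
E
```

```text
[ 0.44573137 -0.0571836   0.08251136] 0.07523156619040137
[[ 0.44457444 -0.05766649  0.05      ]]
[324.58915256 251.72655245]
[  32   40   51   49 1752] [320.74828767 254.90924658] [[ 0.44354261 -0.06011524  0.05      ]]
```

Call:
move_arm(
  targets=[
    [[-1, -1, 45], [0, 0, 0], 0.6],
    [[-1, -1, 85], [0, 0, 0], 0.5],
    [[-1, -1, 105], [0, 0, 0], 0.2],
    [[-1, -1, 105], [0, 0, 0], 0],
    [[-1, -1, 105], [0, 0, 0], -0.5],
    [[-1, -1, 105], [0, 0, 0], -1],
    [[-1, -1, 105], [0, 0, 0], -1],
    [[-1, -1, 105], [0, 0, 0], -1],
    [[-1, -1, 105], [0, 0, 0], -1],
    [[-1, -1, 105], [0, 0, 0], -1],
  ],
)

```text
time: 14.18
tool_pos: [0.4463, -0.0591, -0.0201]
ee_rot: [3.139, 0.0, 1.571]
wrist_force: [0.5, 1.6, 5.9]
width: 0.0326
```

Call:
move_arm(
  targets=[
    [[0, 0, -15], [0, 0, 0], -1],
    [[0, 0, -60], [0, 0, 0], -1],
    [[0, 0, -105], [0, 0, 0], -1],
    [[0, 0, -110], [0, 0, 0], -1],
    [[50, 24, -110], [0, 0, 0], -1],
    [[105, 49, -110], [0, 0, 0], -1],
    [[160, 75, -110], [0, 0, 0], -1],
    [[215, 101, -110], [0, 0, 0], -1],
    [[265, 124, -110], [0, 0, 0], -1],
    [[284, 133, -110], [0, 0, 0], -1],
    [[284, 133, -110], [0, 0, 0], -1],
    [[284, 133, -110], [0, 0, 0], -1],
  ],
)

```text
time: 15.68
tool_pos: [0.5771, 0.2238, 0.0874]
ee_rot: [-3.14, 0.001, 1.57]
wrist_force: [-0.2, -0.9, 0.3]
width: 0.0324
```

Call:
move_arm(
  targets=[
    [[0, 0, 40], [0, 0, 0], -1],
    [[0, 0, 80], [0, 0, 0], -1],
    [[0, 0, 97], [0, 0, 0], -1],
    [[0, 0, 105], [0, 0, 0], -1],
    [[0, 0, 105], [0, 0, 0], -1],
    [[0, 0, 105], [0, 0, 0], -1],
    [[0, 0, 105], [0, 0, 0], -0.1],
    [[0, 0, 105], [0, 0, 0], -0.1],
    [[0, 0, 105], [0, 0, 0], -0.1],
    [[0, 0, 60], [0, 0, 0], -0.1],
    [[0, 0, 10], [0, 0, 0], -0.1],
    [[0, 0, 0], [0, 0, 0], -0.1],
    [[0, 0, 0], [0, 0, 0], -0.1],
  ],
)

```text
time: 17.3
tool_pos: [0.5784, 0.2251, 0.089]
ee_rot: [3.14, -0.0, 1.571]
wrist_force: [0.1, 0.2, -0.3]
width: 0.0425
```

```bash
python3 - <<'E'
from h import *
o,im=snap('wrist','w7'); print(o['tool_pos'],o['width'])
_,im2=snap('scene','s7')
cv2.imwrite('pics/a7.png',np.hstack([cv2.resize(im,(400,300)),cv2.resize(im2[170:320,380:580],(400,300))]))
for n,i,(a,b) in(('wrist',im,(.426,.202)),('scene',im2,(.426,.202))):
  u=w2p(n,o,[[a,b,.011]])[0]; r=28; x0,y0=int(u[0])-r,int(u[1])-r
  h=cv2.cvtColor(i[y0:y0+2*r,x0:x0+2*r],cv2.COLOR_BGR2HSV); m=(h[...,1]<90).astype(np.uint8)
  nn,l,s,ce=cv2.connectedComponentsWithStats(m); k=1+np.argmax(s[1:,4]); px=ce[k]+[x0,y0]; print(n,u,s[k],px,p2w(n,o,[px],.008))
E
```

```text
[0.57837721 0.22514534 0.08902086] 0.042471421894357146
wrist [127.66647436 263.69166756] [ 11  12  36  33 914] [127.80743982 262.93544858] [[0.42465888 0.20170111 0.008     ]]
scene [411.52445083 213.91272761] [ 22  25  13  12 138] [411.07971014 215.44202899] [[0.4273258  0.20132359 0.008     ]]
```

View pics/a7.png

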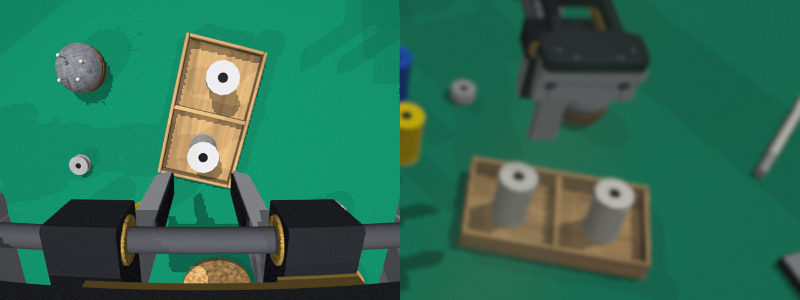

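Call:
move_arm(
  targets=[
    [[-8, -55, 0], [0, 0, 0], 0.1],
    [[-16, -110, 0], [0, 0, 0], 0.1],
    [[-24, -152, 0], [0, 0, 0], 0.1],
    [[-24, -152, 0], [0, 0, 0], 0.1],
    [[-24, -152, 55], [0, 0, 0], 0.1],
    [[-24, -152, 100], [0, 0, 0], 0.1],
    [[-24, -152, 116], [0, 0, 0], 0.1],
    [[-24, -152, 118], [0, 0, 0], 0.1],
    [[-24, -152, 119], [0, 0, 0], 0.1],
    [[-24, -152, 119], [0, 0, 0], 0.1],
  ],
)

```text
time: 18.65
tool_pos: [0.4277, 0.2015, -0.0288]
ee_rot: [3.138, -0.001, 1.571]
wrist_force: [0.1, 0.5, -0.1]
width: 0.0516
```

Call:
move_arm(
  targets=[
    [[0, -1, 2], [0, 0, 0], 0.1],
    [[0, -1, 3], [0, 0, 0], 0.1],
    [[0, -1, 3], [0, 0, 0], 0.1],
    [[0, -1, 3], [0, 0, 0], 0.1],
  ],
)

```text
time: 19.15
tool_pos: [0.425, 0.201, -0.0335]
ee_rot: [3.141, -0.0, 1.571]
wrist_force: [-0.7, 0.0, -0.3]
width: 0.0517
```

Call:
move_arm(
  targets=[
    [[0, 0, 0], [0, 0, 0], -0.5],
    [[0, 0, 0], [0, 0, 0], -1],
    [[0, 0, 0], [0, 0, 0], -1],
    [[0, 0, 0], [0, 0, 0], -1],
    [[0, 0, 0], [0, 0, 0], -1],
    [[0, 0, 0], [0, 0, 0], -1],
  ],
)

```text
time: 19.9
tool_pos: [0.425, 0.201, -0.0335]
ee_rot: [3.142, 0.0, 1.571]
wrist_force: [-0.0, -0.2, -1.2]
width: 0.0228
```

Call:
move_arm(
  targets=[
    [[0, 0, -10], [0, 0, 0], -1],
    [[0, 0, -50], [0, 0, 0], -1],
    [[0, 0, -100], [0, 0, 0], -1],
    [[-50, 18, -115], [0, 0, 0], -1],
    [[-105, 38, -115], [0, 0, 0], -1],
    [[-160, 58, -115], [0, 0, 0], -1],
    [[-215, 78, -115], [0, 0, 0], -1],
    [[-270, 98, -115], [0, 0, 0], -1],
    [[-325, 118, -115], [0, 0, 0], -1],
    [[-380, 138, -115], [0, 0, 0], -1],
    [[-380, 138, -115], [0, 0, 0], -1],
    [[-380, 138, -115], [0, 0, 0], -1],
  ],
)

```text
time: 21.4
tool_pos: [0.5628, -0.1787, 0.0817]
ee_rot: [-3.141, -0.001, 1.57]
wrist_force: [0.6, 0.1, -0.4]
width: 0.0227
```

```bash
python3 - <<'E'
from h import *
o,im=snap('wrist','w8'); print(o['tool_pos'],o['width'])
_,im2=snap('side','d8')
i=cv2.imread('pics/side0.png')
cv2.imwrite('pics/a8.png',np.hstack([cv2.resize(im,(400,300)),cv2.resize(im2[230:440,280:560],(400,300))]))
for n,f in(('scene','s7'),('side','side0')):
  g=cv2.imread(f'pics/{f}.png'); u=w2p(n,o,[[.586,-.265,.016]])[0]; r=55; x0,y0=int(u[0])-r,int(u[1])-r
  h=cv2.cvtColor(g[y0:y0+2*r,x0:x0+2*r],cv2.COLOR_BGR2HSV); m=(h[...,1]<80).astype(np.uint8)
  nn,l,s,ce=cv2.connectedComponentsWithStats(m); k=1+np.argmax(s[1:,4])
  c=cv2.findContours((l==k).astype(np.uint8),cv2.RETR_EXTERNAL,cv2.CHAIN_APPROX_NONE)[0][0].reshape(-1,2)+[x0,y0]
  w=p2w(n,o,c,.014)[:,:2].astype(np.float32); print(n,cv2.minEnclosingCircle(w))
E
```

```text
[ 0.56281684 -0.17868842  0.08167117] 0.022672830549852235
scene ((0.5856063365936279, -0.2662915885448456), 0.0723264217376709)
side ((0.5828039646148682, -0.2673638164997101), 0.07090822607278824)
```

View pics/a8.png

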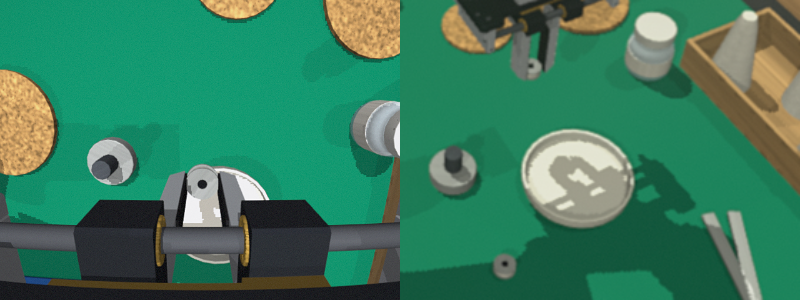

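Call:
move_arm(
  targets=[
    [[-50, 16, 0], [0, 0, 0], -1],
    [[-65, 21, 0], [0, 0, 0], -1],
    [[-65, 21, 50], [0, 0, 0], -1],
    [[-65, 21, 95], [0, 0, 0], -1],
    [[-65, 21, 106], [0, 0, 0], -1],
    [[-65, 21, 110], [0, 0, 0], -1],
    [[-65, 21, 110], [0, 0, 0], -1],
    [[-65, 21, 110], [0, 0, 0], -1],
  ],
)

```text
time: 22.5
tool_pos: [0.5855, -0.2446, -0.0261]
ee_rot: [3.138, 0.002, 1.571]
wrist_force: [0.9, 0.5, -0.2]
width: 0.0228
```

Call:
move_arm(
  targets=[
    [[0, 0, 0], [0, 0, 0], -0.3],
    [[0, 0, 0], [0, 0, 0], -0.3],
    [[0, 0, 0], [0, 0, 0], -0.3],
    [[0, 0, -50], [0, 0, 0], -0.2],
    [[0, 0, -100], [0, 0, 0], 0],
    [[-40, -60, -100], [0, 0, 0], 0.1],
    [[-60, -110, -100], [0, 0, 0], 0.1],
    [[-65, -120, -100], [0, 0, 0], 0.1],
    [[-65, -120, -100], [0, 0, 0], 0.1],
  ],
)

```text
time: 23.62
tool_pos: [0.4639, -0.3093, 0.0717]
ee_rot: [3.141, -0.0, 1.569]
wrist_force: [0.6, 1.1, 0.3]
width: 0.0515
```

```bash
python3 - <<'E'
from h import *
o,im=snap('wrist','w9'); print(o['tool_pos'],o['width'])
_,im2=snap('side','d9')
cv2.imwrite('pics/a9.png',np.hstack([cv2.resize(im,(400,300)),cv2.resize(im2[290:440,320:520],(400,300))]))
for n,i in(('wrist',im),('side',im2),('scene',cv2.imread('pics/s7.png'))):
  u=w2p(n,o,[[.452,-.327,.011]])[0]; r=26 ; x0,y0=int(u[0])-r,int(u[1])-r
  h=cv2.cvtColor(i[y0:y0+2*r,x0:x0+2*r],cv2.COLOR_BGR2HSV); m=(h[...,1]<100).astype(np.uint8)
  nn,l,s,ce=cv2.connectedComponentsWithStats(m); k=1+np.argmax(s[1:,4]); px=ce[k]+[x0,y0]; print(n,u,s[k],px,p2w(n,o,[px],.007))
E
```

```text
[ 0.46394524 -0.30931713  0.07173663] 0.05147528119767074
wrist [307.30241101 264.00501661] [  6  10  34  36 993] [303.94662638 265.73011078] [[ 0.44937894 -0.32953375  0.007     ]]
side [353.6972561  413.58295056] [ 18  20  17  19 252] [352.80555556 415.96428571] [[ 0.45004726 -0.32808291  0.007     ]]
scene [149.54834855 223.21768087] [ 20  21  14  13 148] [149.62837838 224.06756757] [[ 0.450442   -0.32845063  0.007     ]]
```

View pics/a9.png

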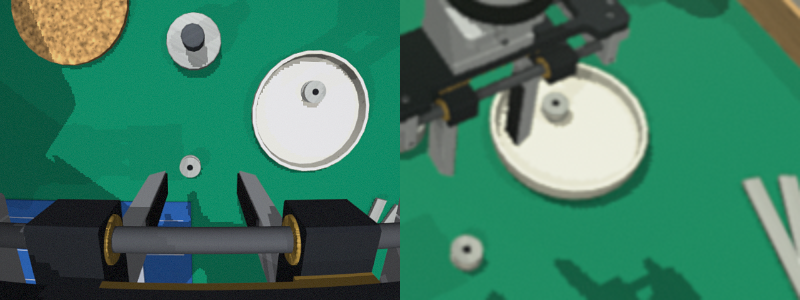

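Call:
move_arm(
  targets=[
    [[-20, -14, 0], [0, 0, 0], 0.1],
    [[-20, -14, 0], [0, 0, 0], 0.1],
    [[-20, -14, 55], [0, 0, 0], 0.1],
    [[-20, -14, 95], [0, 0, 0], 0.1],
    [[-20, -14, 104], [0, 0, 0], 0.1],
    [[-20, -14, 105], [0, 0, 0], 0.1],
    [[-20, -14, 105], [0, 0, 0], 0.1],
    [[-20, -14, 105], [0, 0, 0], -0.5],
    [[-20, -14, 105], [0, 0, 0], -1],
    [[-20, -14, 105], [0, 0, 0], -1],
    [[-20, -14, 105], [0, 0, 0], -1],
    [[-20, -14, 105], [0, 0, 0], -1],
    [[-20, -14, 105], [0, 0, 0], -1],
  ],
)

```text
time: 25.35
tool_pos: [0.4502, -0.3292, -0.0331]
ee_rot: [3.141, 0.0, 1.571]
wrist_force: [0.1, 0.4, 3.6]
width: 0.0228
```

Call:
move_arm(
  targets=[
    [[0, 0, -10], [0, 0, 0], -1],
    [[0, 0, -55], [0, 0, 0], -1],
    [[0, 0, -80], [0, 0, 0], -1],
    [[16, 50, -80], [0, 0, 0], -1],
    [[32, 100, -80], [0, 0, 0], -1],
    [[40, 134, -80], [0, 0, 0], -1],
    [[40, 134, -80], [0, 0, 0], -1],
    [[40, 134, -80], [0, 0, 0], -1],
    [[40, 134, -40], [0, 0, 0], -1],
    [[40, 134, -12], [0, 0, 0], -1],
    [[40, 134, -5], [0, 0, 0], -1],
    [[40, 134, -5], [0, 0, 0], -1],
    [[40, 134, -5], [0, 0, 0], -1],
  ],
)

```text
time: 26.98
tool_pos: [0.5844, -0.2898, -0.0271]
ee_rot: [3.14, 0.001, 1.57]
wrist_force: [-0.4, -1.1, -0.3]
width: 0.0228
```

Call:
move_arm(
  targets=[
    [[0, 0, 0], [0, 0, 0], -0.3],
    [[0, 0, 0], [0, 0, 0], -0.3],
    [[0, 0, 0], [0, 0, 0], -0.3],
    [[0, 0, -50], [0, 0, 0], -0.2],
    [[0, 0, -110], [0, 0, 0], 0],
    [[40, -60, -110], [0, 0, 0], 0.1],
    [[80, -110, -110], [0, 0, 0], 0.2],
    [[90, -130, -110], [0, 0, 0], 0.2],
    [[90, -130, -110], [0, 0, 0], 0.2],
    [[90, -130, -110], [0, 0, 0], 0.2],
  ],
)

```text
time: 28.22
tool_pos: [0.4551, -0.1997, 0.082]
ee_rot: [3.14, 0.001, 1.571]
wrist_force: [0.8, -0.2, -1.3]
width: 0.0561
```

```bash
python3 - <<'E'
from h import *
o,im=snap('wrist','w10'); print(o['tool_pos'],o['width'])
_,im2=snap('side','d10'); _,im3=snap('scene','s10')
cv2.imwrite('pics/a10.png',np.vstack([np.hstack([cv2.resize(im,(400,300)),cv2.resize(im2[270:420,280:480],(400,300))]),np.hstack([cv2.resize(im3[190:310,90:250],(400,300)),cv2.resize(im3[175:325,320:520],(400,300))])]))
E
```

```text
[ 0.455062   -0.19966555  0.08198528] 0.05606088641489195
```

View pics/a10.png

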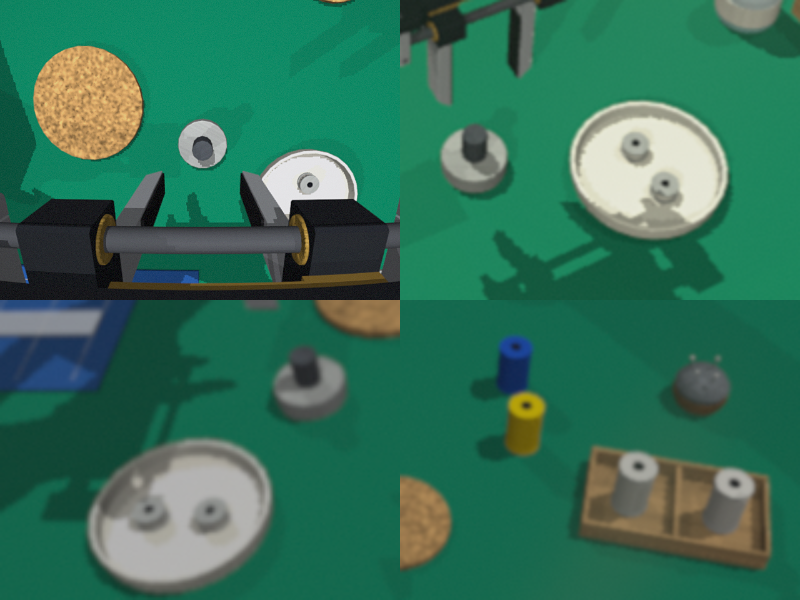

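```bash
python3 - <<'E'
from h import *
o=status.get_obs(); im=cv2.imread('pics/w10.png')
c=im[185:275,270:380]; h=cv2.cvtColor(c,cv2.COLOR_BGR2HSV); m=(h[...,1]<110).astype(np.uint8)
n,l,s,ce=cv2.connectedComponentsWithStats(m);k=1+np.argmax(s[1:,4]);print(s[k],ce[k]+[270,185],p2w('wrist',o,[ce[k]+[270,185]],.014))
print(p2w('wrist',o,[(325,238)],.046))
d=(280,270); print(p2w('side',o,[(280+74/2,270+134/2)],.046),p2w('scene',o,[(90+304*.4,190+55*.4)],.046))
E
```

```text
[  15    5   78   79 4864] [323.57010691 229.58634868] [[ 0.45470181 -0.19372879  0.014     ]]
[[ 0.45561552 -0.19232718  0.046     ]]
[[ 0.45553047 -0.19370599  0.046     ]] [[ 0.45665887 -0.19102697  0.046     ]]
```

Call:
move_arm(
  targets=[
    [[6, 1, 0], [0, 0, 0], 0.2],
    [[6, 1, 0], [0, 0, 0], 0.2],
    [[6, 1, 50], [0, 0, 0], 0.2],
    [[6, 1, 85], [0, 0, 0], 0.2],
    [[6, 1, 95], [0, 0, 0], 0.2],
    [[6, 1, 95], [0, 0, 0], 0.1],
    [[6, 1, 95], [0, 0, 0], -0.4],
    [[6, 1, 95], [0, 0, 0], -1],
    [[6, 1, 95], [0, 0, 0], -1],
    [[6, 1, 95], [0, 0, 0], -1],
    [[6, 1, 95], [0, 0, 0], -1],
    [[6, 1, 95], [0, 0, 0], -1],
    [[6, 1, 95], [0, 0, 0], -1],
  ],
)

```text
time: 30.0
tool_pos: [0.4555, -0.1933, -0.0127]
ee_rot: [3.141, 0.001, 1.571]
wrist_force: [-0.9, 0.6, 4.9]
width: 0.0215
```

Call:
move_arm(
  targets=[
    [[0, 0, -3], [0, 0, 0], -1],
    [[0, 0, -10], [0, 0, 0], -1],
    [[0, 0, -25], [0, 0, 0], -1],
    [[0, 0, -50], [0, 0, 0], -1],
    [[0, 0, -60], [0, 0, 0], -1],
    [[0, 0, -60], [0, 0, 0], -1],
  ],
)

```text
time: 30.75
tool_pos: [0.4558, -0.1934, 0.0476]
ee_rot: [3.139, 0.001, 1.571]
wrist_force: [0.2, -0.0, -3.9]
width: 0.0214
```

Call:
move_arm(
  targets=[
    [[15, 10, 0], [0, 0, 0], -1],
    [[45, 32, 0], [0, 0, 0], -1],
    [[80, 56, 0], [0, 0, 0], -1],
    [[115, 80, 0], [0, 0, 0], -1],
    [[150, 105, 0], [0, 0, 0], -1],
    [[185, 130, 0], [0, 0, 0], -1],
    [[202, 142, 0], [0, 0, 0], -1],
    [[207, 145, 0], [0, 0, 0], -1],
    [[207, 145, 0], [0, 0, 0], -1],
    [[207, 145, 20], [0, 0, 0], -1],
    [[207, 145, 40], [0, 0, 0], -1],
    [[207, 145, 49], [0, 0, 0], -1],
    [[207, 145, 53], [0, 0, 0], -1],
    [[207, 145, 53], [0, 0, 0], -1],
    [[207, 145, 53], [0, 0, 0], -1],
  ],
)

```text
time: 32.62
tool_pos: [0.6008, 0.0138, -0.0056]
ee_rot: [3.14, 0.0, 1.571]
wrist_force: [0.5, 1.2, -4.8]
width: 0.0215
```

Still hanging (-4.8 N) just above the pad; lower a touch, release, back away.

Call:
move_arm(
  targets=[
    [[0, -1, 1], [0, 0, 0], -1],
    [[0, -1, 2], [0, 0, 0], -1],
    [[0, -1, 2], [0, 0, 0], -1],
  ],
)

```text
time: 33.0
tool_pos: [0.5999, 0.014, -0.0067]
ee_rot: [3.139, 0.0, 1.571]
wrist_force: [-1.8, -0.2, 4.9]
width: 0.0212
```

Call:
move_arm(
  targets=[
    [[0, 0, 0], [0, 0, 0], -0.2],
    [[0, 0, 0], [0, 0, 0], -0.2],
    [[0, 0, 0], [0, 0, 0], 0],
    [[0, 0, 0], [0, 0, 0], 0],
    [[0, 0, -40], [0, 0, 0], 0],
    [[0, 0, -95], [0, 0, 0], 0],
    [[-40, -50, -120], [0, 0, 0], 0],
    [[-80, -100, -120], [0, 0, 0], 0],
    [[-80, -100, -120], [0, 0, 0], 0],
    [[-80, -100, -120], [0, 0, 0], 0],
  ],
)

```text
time: 34.25
tool_pos: [0.4993, -0.0661, 0.1117]
ee_rot: [3.14, -0.0, 1.57]
wrist_force: [-0.5, 0.6, -0.8]
width: 0.0469
```

```bash
python3 - <<'E'
from h import *
o,im=snap('wrist','w11'); print(o['time'],o['tool_pos'],o['width'],o['wrist_force'])
_,im2=snap('side','d11'); _,im3=snap('scene','s11')
cv2.imwrite('pics/a11.png',np.vstack([np.hstack([cv2.resize(im,(400,300)),cv2.resize(im2[200:320,280:440],(400,300))]),np.hstack([cv2.resize(im3[230:335,250:390],(400,300)),cv2.resize(im3,(400,300))])]))
E
```

```text
34.25 [ 0.49925239 -0.06608327  0.11165157] 0.046923518411647866 [-0.51255029  0.62088602 -0.7946011 ]
```

View pics/a11.png

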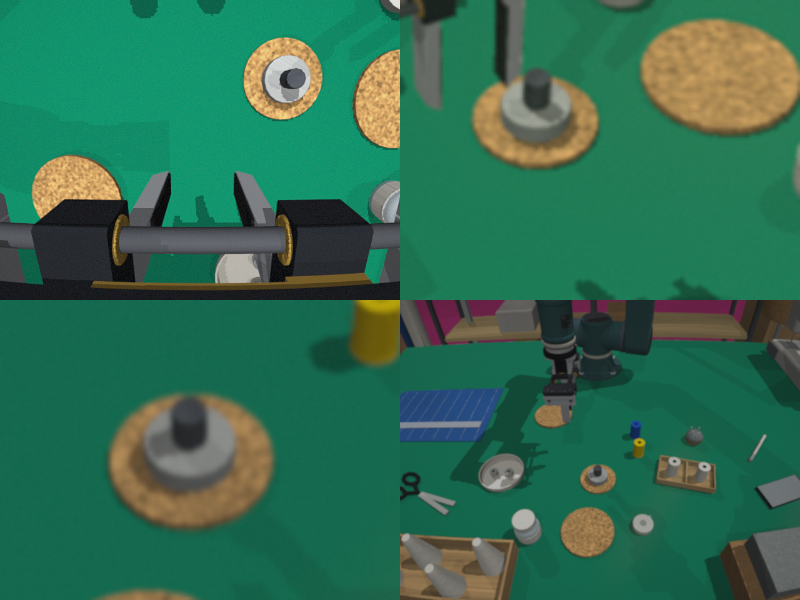

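```bash
python3 - <<'E'
from h import *
o=status.get_obs(); im=cv2.imread('pics/w11.png'); x0,y0,x1,y1=380,50,525,200
h=cv2.cvtColor(im[y0:y1,x0:x1],cv2.COLOR_BGR2HSV)
def circ(m,z):
    m=cv2.morphologyEx(m.astype(np.uint8),cv2.MORPH_OPEN,np.ones((3,3)))
    c=max(cv2.findContours(m,cv2.RETR_EXTERNAL,cv2.CHAIN_APPROX_NONE)[0],key=cv2.contourArea).reshape(-1,2)+[x0,y0]
    return cv2.minEnclosingCircle(p2w('wrist',o,c,z)[:,:2].astype(np.float32))
print('pad',circ((h[...,0]<40)|(h[...,1]<60),.006)); print('disc',circ((h[...,1]<50)&(h[...,2]>100),.024))
print('knob top px->',p2w('wrist',o,[(296*1.6,78*1.6)],.052))
E
```

```text
pad ((0.5996555685997009, 0.014717231504619122), 0.0503491535782814)
disc ((0.5987588167190552, 0.01443390641361475), 0.028615914285182953)
knob top px-> [[0.59971277 0.0145638  0.052     ]]
```

Weight centred to about 1 mm on the pad. Handing in.

```bash
python3 -c "
from bench import order
print(order.close_job())"
```

```text
the job is handed in; nothing more can be done
None
```

The job is handed in at about 34 s on the robot's clock, done in the order you gave.

- **Spools:** the two off-white spools stand upright in the tray, one in each bay.
- **Bobbins:** both lie flat in the dish, side by side, about 45 mm apart by the commanded release points.
- **Pattern weight:** it stands on the smallest (100 mm) cork pad. The last wrist picture puts it about 1 mm off the pad's centre, with no part over the edge.
- **Left alone:** I did not go near the blue and yellow spools, the pincushion or the tape measure. In the last scene picture they look where they were; I did not re-measure them.

**Missed grasps:** my first two tries at the first spool failed. The fingertips sit about 35 mm higher than the reported tool position, so the fingers closed on top of the spool. The second try pressed on it with about 20 N and tilted it. It stood up again when I lifted away, and after I corrected for the offset every grasp held.

**Smaller disagreements:** the held bobbins read 22.8 mm wide against the stated 24 mm. My estimates of the tray's corners from different cameras differed by 1–2 cm, well within the room in the bays.

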